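Close up a plaster piece mould round its core

TASK

Close up the plaster mould on its bed, ready for pouring. First seat the wooden core on the little boss in the middle of the bed; then stand the two mould halves in the recess, closed round the core with their hollows facing it, the half with the grooved back at the end where the key sticks out of the wall; last, put the pouring collar down over the neck that the two halves form. Everything must sit fully home and upright, and the pots, the beaker and the spare plaster block standing about stay where they are.

Things in the scene. Friction and masses are not known exactly. Their poses are not given: they have to be found in the camera images.
- mould_bed: Fixed bed: white plaster slab 130 (x) x 109 on a plywood board 150 x 134 x 8. Origin: centre of the underside, z up. Recess 84 (x) x 63, floor at z 24, rim at z 38, upper walls slope out 5. In its middle a conical boss, 19 wide at the foot, 11 high. A key 17-18 wide sticks 11 out of the +x end wall; the -x end wall is plain. Grooved half goes to the +x end, plain half to the -x end. All mm.
- core: Wooden core, a round plug standing upright, 54 mm high: foot 31 mm across and 8 mm high, stem 28 mm narrowing to 26 mm at 50 mm height (take it at 38 mm, from above). Origin: centre of the underside, z up. A hole in its underside, 23 mm across (26 mm at the mouth), 13 mm deep, goes over the bed's boss. Seated, its origin is 24 mm above the bed's, on the bed's z axis.
- half_grooved: Upright plaster block 60 (y) x 40 (x) x 74 mm, on top half a neck of radius 19.5, to z 84. Origin: middle of the BACK face's bottom edge; +x out of the back, parting face at x -40. In that face a hollow of radius 20 to z 60, over it a half pour hole 18 wide. Groove 24 wide, 12 deep down the back. Take across y at x -18, z 58. Seated: origin at x 41, z 24 in the bed, its x along the bed's +x.
- half_plain: As half_grooved in all sizes, axes and grip (60 x 40 x 74 mm, neck to 84), but the back has no groove and four knobs stand 1.5 mm out of the parting face. Origin: middle of the BACK face's bottom edge; +x out of the back, parting face at x -40 mm. Bottom edges of both halves are bevelled. Seated: origin at x -41, z 24 mm in the bed, its x along the bed's -x.
- pour_collar: White plaster funnel ring, round, 40 mm high, standing on its skirt, 62 mm across and 12 high; above a shoulder a cylinder 48 mm across from z 20 to 40 (take it there, z 30). Origin: centre of the underside, z up. The skirt is 48 mm wide inside (54 at the mouth), 12 deep, and goes over the 39 mm neck of the closed halves. Seated, its origin is 98 mm above the bed's, on the bed's z axis.
- pigment_pot_1: Bystander: low pigment pot with black screw lid, 55 mm across, 52 mm high; origin at the centre of its underside.
- pigment_pot_3: Bystander: tan pigment pot with red screw lid, 55 mm across, 76 mm high; origin at the centre of its underside.
- beaker: Bystander: empty whitish beaker, 81 mm across, 92 mm high; origin at the centre of its underside.
- pigment_pot_2: Bystander: blue-grey pigment pot with whitish screw lid, 55 mm across, 64 mm high; origin at the centre of its underside.
- cast_piece_3: Bystander: plain solid plaster block, 68 x 92 x 44 mm, lying flat; origin at the centre of its underside. Not part of this mould.
There are look-alikes about, which are no part of the job. What is shaped like the half_grooved but turquoise or yellow is not meant.

How it is judged:
On the way, in this order (a step that is already met when the one before it is completed fails the run):
1. the core is seated on the boss of the empty bed (neither half within 75 mm of the bed's axis) (z of core in the frame of mould_bed between 0.022 and 0.0265 m and horizontal distance between core and mould_bed below 0.005 m and angle between core's own z axis and vertical below 0.06 rad and horizontal distance between each of half_grooved, half_plain and mould_bed above 0.075 m), for 0.2 s.
2. both halves are seated round the core, each at its own end, and the collar is not on yet (z of core in the frame of mould_bed between 0.022 and 0.0265 m and horizontal distance between core and mould_bed below 0.005 m and angle between each of core, half_grooved, half_plain's own z axis and vertical below 0.06 rad and x of half_grooved in the frame of mould_bed between 0.036 and 0.0445 m and y of half_grooved in the frame of mould_bed between -0.005 and 0.005 m and z of half_grooved in the frame of mould_bed between 0.022 and 0.0265 m and angle between the x axis of each of half_grooved, half_plain and the x axis of mould_bed, either way round below 0.1 rad and x of half_plain in the frame of mould_bed between -0.0445 and -0.036 m and y of half_plain in the frame of mould_bed between -0.005 and 0.005 m and z of half_plain in the frame of mould_bed between 0.022 and 0.0265 m and horizontal distance between pour_collar and mould_bed above 0.06 m), for 0.2 s.
3. the pouring collar is seated over the neck (z of pour_collar in the frame of mould_bed between 0.095 and 0.101 m and horizontal distance between pour_collar and mould_bed below 0.008 m and angle between pour_collar's own z axis and vertical below 0.06 rad), for 0.2 s.
At the end, for the whole second after the job is handed in: Core on the recess floor over the boss (5 mm); each half at its own end, on the floor (2.5 mm), hollow inward, back 36 to 44.5 mm from the bed's axis, 5 mm sideways, 0.1 rad; collar on both halves (3 mm), 8 mm from the axis; all upright within 0.06 rad, at rest (all of step 3 and z of core in the frame of mould_bed between 0.022 and 0.0265 m and horizontal distance between core and mould_bed below 0.005 m and angle between each of core, half_grooved, half_plain's own z axis and vertical below 0.06 rad and x of half_grooved in the frame of mould_bed between 0.036 and 0.0445 m and y of half_grooved in the frame of mould_bed between -0.005 and 0.005 m and z of half_grooved in the frame of mould_bed between 0.022 and 0.0265 m and angle between the x axis of each of half_grooved, half_plain and the x axis of mould_bed, either way round below 0.1 rad and x of half_plain in the frame of mould_bed between -0.0445 and -0.036 m and y of half_plain in the frame of mould_bed between -0.005 and 0.005 m and z of half_plain in the frame of mould_bed between 0.022 and 0.0265 m and linear speed of each of core, half_grooved, half_plain, pour_collar below 0.01 m/s); the robot touches nothing.
It fails at once if a pot, the beaker or the spare plaster block is shifted by more than 30 mm (distance of any of pigment_pot_1, pigment_pot_2, pigment_pot_3, beaker, cast_piece_3 from where it was at the start of the episode above 0.03 m).
It fails at once if a pot or the beaker is tipped over (angle between any of pigment_pot_1, pigment_pot_2, pigment_pot_3, beaker's own z axis and vertical above 0.5 rad).
It also fails if it takes over 120 s, if anything falls off the work surface, if the arm or the gripper's body presses on something with over 40 N, if the wrist force passes 120 N, or if a joint passes its speed limit or range.

ROBOT

A 6-joint arm with a two-finger parallel gripper is mounted at the origin on a cart in front of the work surface, level with it; the furniture and walls round the work are solid. World frame = base frame: x ahead of the robot, y to its left, z up, the work surface at z = 0. Lengths are in m, angles in rad, forces in N, time in s.
With the tool pointing down it reaches from about 0.375 to 0.975 m from the base axis. Payload 3.8 kg.
Tool frame: the origin (TCP) lies midway between the tips of the shut fingers; the grasp point (between the pads) lies 19 mm behind it (r.grip_depth is the distance from the TCP to the grasp point, in m); z points along the fingers, y is the line along which they close (so a half turn about z gives the same grasp; the last joint's range is limited). The gripper opens to 88 mm and grips with 3 to 60 N. Pads are 18 mm wide; open, the fingers measure 123 mm over their backs; the gripper's body (75 mm by 187 mm) begins 45 mm behind the grasp point.
Start: joints at [1.162, 0.264, 1.604, -0, 1.274, -0.037], TCP at [0.245, 0.629, 0.239] pointing down, gripper open.
Joint ranges: [-2.63, 2.63], [-0.94, 2.18], [0.31, 2.57], [-1.31, 4.45], [0, 2.66], [-2.55, 2.55]. Speed limits (rad/s): [2.57, 2.57, 3.14, 3.14, 3.14, 3.14].

INTERFACE

Orientations are given as a unit quaternion [w, x, y, z].
In Python, from rig import status, vision, finish_job, r gives the robot as it stands.
- The arm moves only by the tool drive_tool, never from a script. Its argument "steps" is text: rows parted by semicolons, each of 7 numbers parted by spaces: the shift along the world's x, y, z in m, then the turn, a rotation vector about the world's x, y, z in degrees, then the opening, from -1 (shut) to 1 (fully open). In form: tx ty tz ax ay az jaw; .... A call has 1 to 20 rows; each row is the pose to reach, as a shift and turn from the pose commanded when the call began; what a row does not reach only later rows make up. A row lasts 1/10 s, in which the tool goes at most 50 mm and 8.59 degrees, less where a joint would pass 70% of its speed; a pose out of reach is approached as far as the arm can. A call with a gripper value outside its range is refused whole. The fingers move at their own pace and stop on an object; "newtons" is the grip in N (left out, the last holds). Time passes only in rows, so rows that repeat a pose let the fingers close. It gives the time, the measured TCP pose, the force, the opening and the grip force at its end, in the units of the state.
- status.observe(): the state, without advancing time (a new reading comes with each control period).
- vision.get_image(name): name is "scene" or "top" or "wrist"; returns the picture (384x512x3 uint8, red, green, blue); there is no depth.
- vision.camera_params(name): a dict with "K" (3x3 intrinsics, pixels), "pose" (4x4, takes a point from camera to world coordinates). Camera axes: x right, y down, z forward; pixel columns grow to the right and rows downward; lengths in m; the calibration is good to about 2 mm. A picture is of the moment at which its call begins: read the wrist's pose just before it. camera_params takes no time and is no camera call; for the wrist camera it gives the pose at the moment of the call.
- finish_job(): hands the job in; it is judged then, once.
The state is a dict: "t": time; "joint_positions": joint angles; "qd": joint speeds; "joint_efforts": joint torques, N m; "position": TCP position; "orientation": TCP orientation; "force": force on the tool from outside, world axes, zero at the start; "ft_torque": the same for the moment, N m; "gripper_width": finger opening in m; "grip_force": force on a finger pad.
Only numpy, scipy, OpenCV 4.12 (cv2) and the standard library are available. Lean on these libraries where they do the work, as an engineer would, in place of code of your own. Each camera call takes 0.05 s, during which the arm holds its last target. There are 200 camera calls.

## Working session

There is one attempt and no reset: what is moved stays moved. The work goes in short steps, Python scripts to look and compute and a tool call to move; the robot and the scene stay as the last step left them, time stands still between calls to the robot, and variables do not carry over. Pictures are saved under pics/ and viewed, at most 14 in all, crops included, and the job is handed in when it is done.

Besides the shell and the picture viewer there is one more tool, called after "Emit:" in YAML: its name, and indented under it one key for each argument. drive_tool: Moves the arm, as the interface text tells. Its arguments: {"type":"object","properties":{"steps":{"type":"string"},"newtons":{"type":"number"}},"required":["steps"]}

```bash
mkdir -p pics && ls && cat > h.py <<'E'
import numpy as np, cv2
from rig import status, vision, r
def snap(name, fn):
    p=vision.camera_params(name); im=np.array(vision.get_image(name))
    np.savez('pics/'+fn+'.npz',im=im,K=p['K'],pose=p['pose'])
    cv2.imwrite('pics/'+fn+'.png',im[:,:,::-1]); return im
def load(fn):
    d=np.load('pics/'+fn+'.npz'); return d['im'],d['K'],d['pose']
def ray(fn,u,v):
    _,K,T=load(fn); d=T[:3,:3]@np.linalg.solve(K,[u,v,1.]); return T[:3,3],d/np.linalg.norm(d)
def onz(fn,u,v,z):
    o,d=ray(fn,u,v); return o+d*(z-o[2])/d[2]
def tri(a,b):
    A=np.zeros((3,3));y=np.zeros(3)
    R=[]
    for q in (a,b):
        o,d=ray(*q);P=np.eye(3)-np.outer(d,d);A+=P;y+=P@o;R.append((o,d))
    x=np.linalg.solve(A,y)
    return x,[np.linalg.norm((np.eye(3)-np.outer(d,d))@(x-o)) for o,d in R]
def proj(fn,X):
    _,K,T=load(fn); c=T[:3,:3].T@(np.array(X)-T[:3,3]); p=K@c; return p[:2]/p[2]
E
python3 - <<'E'
from h import *
snap('scene','scene0');snap('top','top0');snap('wrist','wrist0')
for n in('scene0','top0','wrist0'):
    _,K,T=load(n);print(n,K[0,0],K[0,2],K[1,2],T.round(3).tolist())
print(status.observe())
a=cv2.imread('pics/top0.png');cv2.imwrite('pics/top0b.png',cv2.resize(a,(800,600),interpolation=cv2.INTER_CUBIC))
a=cv2.imread('pics/scene0.png');cv2.imwrite('pics/scene0b.png',cv2.resize(a,(800,600),interpolation=cv2.INTER_CUBIC))
E
```

```text
pics
scene0 468.3893968348006 252.53345812129544 187.63799302572636 [[0.881, -0.293, 0.371, 0.072], [-0.473, -0.545, 0.692, -0.91], [-0.001, -0.785, -0.619, 0.83], [0.0, 0.0, 0.0, 1.0]]
top0 356.0547248277303 254.6914332583548 186.45472608624607 [[-0.018, -0.98, 0.197, 0.297], [-1.0, 0.019, 0.006, 0.002], [-0.01, -0.196, -0.98, 1.205], [0.0, 0.0, 0.0, 1.0]]
wrist0 298.23777228084606 253.53271245047543 189.01716914055797 [[0.364, 0.884, 0.294, 0.168], [0.931, -0.345, -0.117, 0.658], [-0.002, 0.317, -0.948, 0.385], [0.0, 0.0, 0.0, 1.0]]
{'t': 0.15, 'joint_positions': array([ 1.16211080e+00,  2.64579174e-01,  1.60502764e+00, -7.47265189e-07,
        1.27370560e+00, -3.68729227e-02]), 'qd': array([-0.00189644, -0.00353333, -0.00568273, -0.0011983 , -0.00072383,
        0.00029844]), 'joint_efforts': array([-2.46164791e-04, -5.02843201e+01, -3.57472837e+01,  7.29193375e-02,
        2.48822419e-02, -9.65855406e-05]), 'position': array([0.24500179, 0.62838954, 0.23769229]), 'orientation': array([-1.89634219e-04,  1.84837120e-01,  9.82768793e-01, -8.38707972e-04]), 'force': array([-0.00873099, -0.49290179,  0.31036207]), 'ft_torque': array([-0.00967588, -0.00518796, -0.04962832]), 'grip_force': 0.0, 'gripper_width': 0.0880285625384151}
```

View pics/top0b.png

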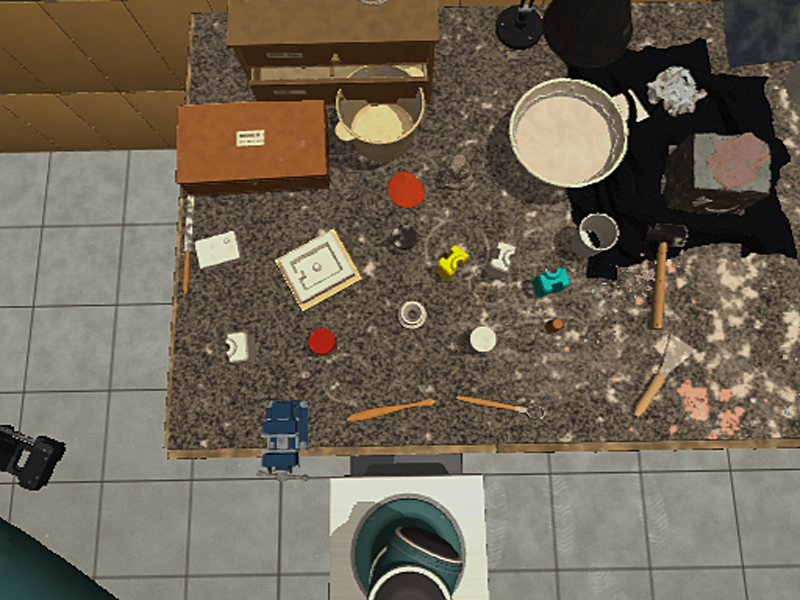

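View pics/scene0b.png

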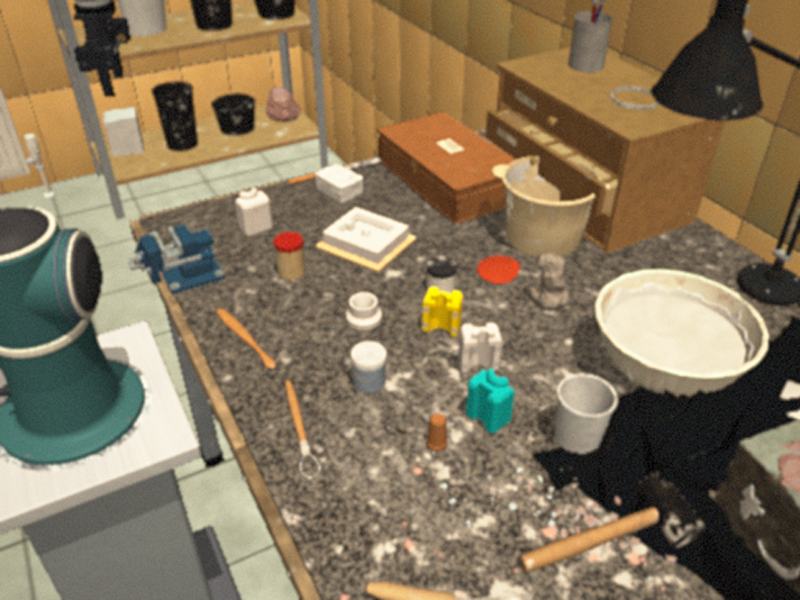

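The top view (800 px) shows the bed at (318,269) with its boss, the core at (554,325) and the collar at (412,314). Four things are shaped like a half: white at (503,258), white at (236,347), yellow at (452,261) and turquoise at (551,281). Only the two white ones are candidates. I'll enlarge them and the bed's key.

```bash
python3 - <<'E'
from h import *
t=cv2.imread('pics/top0.png');s=cv2.imread('pics/scene0.png')
def c(im,u,v,w=26,k=266): 
    u=int(u*.64);v=int(v*.64);return cv2.resize(im[v-w:v+w,u-w:u+w],(k,300),interpolation=cv2.INTER_CUBIC)
m=np.vstack([np.hstack([c(t,318,269,40),c(t,503,258),c(t,236,347)]),np.hstack([c(s,366,237,40),c(s,480,345),c(s,254,212)])])
cv2.imwrite('pics/m0.png',m)
for n,u,v,z in [('bed',318,269,.035),('core',554,325,.054),('collar',412,314,.04),('A',503,258,.079),('B',236,347,.079),('pot3',322,341,.076),('pot1',404,237,.052),('pot2',483,339,.064),('beaker',598,231,.092),('cast',217,250,.044),('yellow',452,261,.08),('turq',551,281,.08)]:
    print(n,onz('top0',u*.64,v*.64,z).round(3))
E
```

```text
bed [0.584 0.182 0.035]
core [ 0.45  -0.313  0.054]
collar [ 0.481 -0.019  0.04 ]
A [ 0.589 -0.211  0.079]
B [0.414 0.34  0.079]
pot3 [0.423 0.166 0.076]
pot1 [ 0.647 -0.005  0.052]
pot2 [ 0.422 -0.163  0.064]
beaker [ 0.64  -0.408  0.092]
cast [0.629 0.4   0.044]
yellow [ 0.585 -0.104  0.08 ]
turq [ 0.538 -0.307  0.08 ]
```

View pics/m0.png

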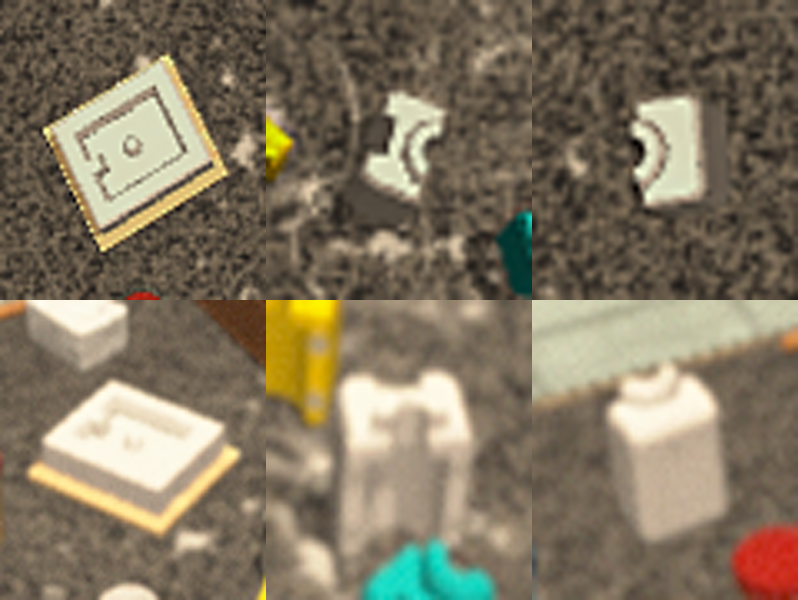

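Top-row crops: the bed's key is at the left end (crop 100,175), so the bed's +x points along world +y and slightly −x. The white block at top (503,258) has the groove in its back, so it is half_grooved. The white block at (236,347) has a flat back, so it is half_plain. The yellow and turquoise ones are decoys. Next I'll measure with the wrist camera.

Emit:
drive_tool:
  steps: "0.205 -0.36 0.01 0 0 -43.7 1; 0.205 -0.36 0.01 0 0 -43.7 1; 0.205 -0.36 0.01 0 0 -43.7 1; 0.205 -0.36 0.01 0 0 -43.7 1; 0.205 -0.36 0.01 0 0 -43.7 1; 0.205 -0.36 0.01 0 0 -43.7 1; 0.205 -0.36 0.01 0 0 -43.7 1; 0.205 -0.36 0.01 0 0 -43.7 1; 0.205 -0.36 0.01 0 0 -43.7 1; 0.205 -0.36 0.01 0 0 -43.7 1; 0.205 -0.36 0.01 0 0 -43.7 1; 0.205 -0.36 0.01 0 0 -43.7 1; 0.205 -0.36 0.01 0 0 -43.7 1; 0.205 -0.36 0.01 0 0 -43.7 1"

```text
t: 1.55
position: [0.4496, 0.27, 0.2486]
orientation: [-0.0, 0.536, 0.844, -0.0]
force: [-0.2, 0.1, -0.8]
gripper_width: 0.0879
grip_force: 0.0
```

```bash
python3 -c "
from h import *
snap('wrist','w1');s=status.observe();print(s['t'],s['position'],s['orientation'])"
```

```text
1.6 [0.44968413 0.26984371 0.24860081] [-1.16158861e-04  5.36574895e-01  8.43852692e-01 -5.34235091e-05]
```

Emit:
drive_tool:
  steps: "0.08 -0.07 0 0 0 0 1; 0.08 -0.07 0 0 0 0 1; 0.08 -0.07 0 0 0 0 1; 0.08 -0.07 0 0 0 0 1;0.08 -0.07 0 0 0 0 1"

```text
t: 2.1
position: [0.5294, 0.1995, 0.2484]
orientation: [-0.001, 0.537, 0.843, -0.0]
force: [-0.4, -0.0, 0.1]
gripper_width: 0.0882
grip_force: 0.0
```

```bash
python3 -c "
from h import *
snap('wrist','w2');s=status.observe();print(s['t'],s['position'],s['orientation'])"
```

```text
2.15 [0.52919926 0.19977693 0.24845894] [-5.19463138e-04  5.36949942e-01  8.43613936e-01 -1.28760981e-04]
```

Emit:
drive_tool:
  steps: "0.09 -0.09 0 0 0 0 1; 0.09 -0.09 0 0 0 0 1; 0.09 -0.09 0 0 0 0 1; 0.09 -0.09 0 0 0 0 1;0.09 -0.09 0 0 0 0 1;0.09 -0.09 0 0 0 0 1"

```text
t: 2.75
position: [0.619, 0.1104, 0.2486]
orientation: [-0.0, 0.537, 0.844, 0.0]
force: [-0.2, -0.2, -0.5]
gripper_width: 0.0881
grip_force: 0.0
```

```bash
python3 -c "
from h import *
snap('wrist','w3');s=status.observe();print(s['t'],s['position'],s['orientation'])
m=np.zeros((600,800,3),np.uint8)
for i,n in enumerate(['w1','w2','w3']):
    a=cv2.resize(cv2.imread(f'pics/{n}.png'),(400,300),interpolation=cv2.INTER_AREA);m[300*(i//2):300*(i//2)+300,400*(i%2):400*(i%2)+400]=a
cv2.imwrite('pics/m1.png',m)"
```

```text
2.8 [0.6190658  0.11043098 0.24876622] [-3.11406058e-04  5.36527559e-01  8.43882740e-01  5.32204517e-05]
```

View pics/m1.png

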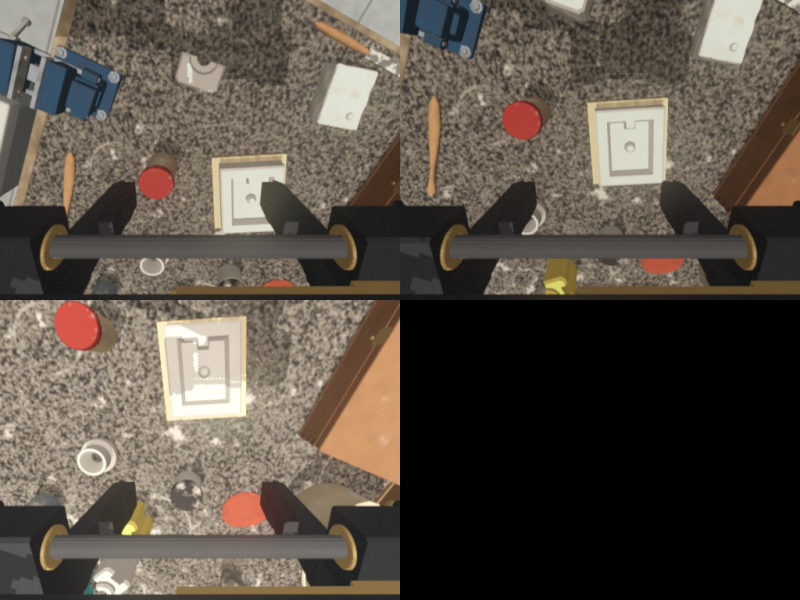

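```bash
python3 -c "
from h import *
def c(n,u0,v0,w,h,k=4): return cv2.resize(cv2.imread(f'pics/{n}.png')[v0:v0+h,u0:u0+w],None,fx=k,fy=k,interpolation=cv2.INTER_CUBIC)
a=c('w2',230,115,120,130,3);b=c('w3',200,10,120,150,3);d=c('w1',210,55,90,75,3)
m=np.zeros((600,800,3),np.uint8);m[:390,:360]=a;m[:450,360:720]=b;m[390:600,:270]=d[:210]
cv2.imwrite('pics/m2.png',m)"
```

```text
(no output)
```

View pics/m2.png

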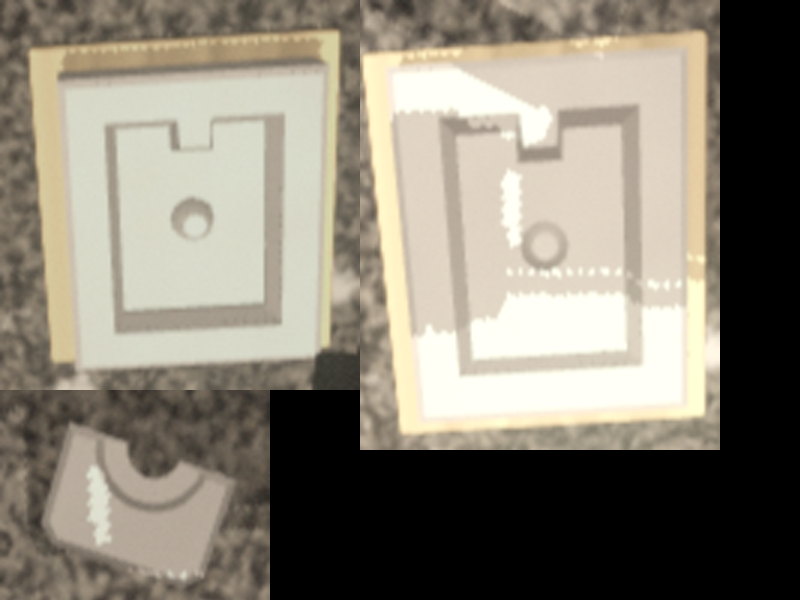

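```bash
python3 -c "
from h import *
A=[(62,78),(325,66),(316,356),(77,368),(194,223)];B=[(31,70),(326,50),(324,403),(60,417),(185,245)]
P=[];Q=[]
for a,b in zip(A,B):
    x,e=tri(('w2',230+a[0]/3,115+a[1]/3),('w3',200+b[0]/3,10+b[1]/3))
    print(x.round(4),np.round(e,4));P.append(x)
for n,S,o in(('w2',A,(230,115)),('w3',B,(200,10))):
    Q=np.array([onz(n,o[0]+a[0]/3,o[1]+a[1]/3,.038)[:2] for a in S[:4]])
    l=[np.linalg.norm(Q[i]-Q[(i+1)%4]) for i in range(4)]
    d=(Q[0]+Q[1]-Q[2]-Q[3]);e=Q[1]-Q[0]+Q[2]-Q[3]
    print(n,Q.mean(0).round(4),np.round(l,4),np.degrees(np.arctan2(d[1],d[0])),np.degrees(np.arctan2(e[1],e[0]))+90)
print(onz('w2',230+194/3,115+223/3,.033),onz('w3',200+185/3,10+245/3,.033))
"
```

```text
[0.5161 0.2182 0.0306] [0.0003 0.0003]
[0.6102 0.2683 0.0347] [0.0004 0.0004]
[0.6691 0.1559 0.0398] [0.0004 0.0004]
[0.5757 0.1061 0.0402] [0.0003 0.0003]
[0.5931 0.1867 0.0342] [0.0002 0.0002]
w2 [0.5926 0.1869] [0.1049 0.1284 0.1062 0.1295] 118.01672755816436 117.87408569605533
w3 [0.5933 0.1868] [0.1058 0.1267 0.1064 0.126 ] 117.87717276575519 118.29717046925876
[0.59326812 0.18624436 0.033     ] [0.59329042 0.18683434 0.033     ]
```

Bed centre is about (0.593, 0.187), yaw 118°, with the slab top measured at z 0.036 against the nominal 0.038. Next I'll look at half_grooved, the core and the collar.

Emit:
drive_tool:
  steps: "-0.11 -0.3 0 0 0 -115 1; -0.11 -0.3 0 0 0 -115 1; -0.11 -0.3 0 0 0 -115 1; -0.11 -0.3 0 0 0 -115 1; -0.11 -0.3 0 0 0 -115 1; -0.11 -0.3 0 0 0 -115 1; -0.11 -0.3 0 0 0 -115 1; -0.11 -0.3 0 0 0 -115 1; -0.11 -0.3 0 0 0 -115 1; -0.11 -0.3 0 0 0 -115 1; -0.11 -0.3 0 0 0 -115 1; -0.11 -0.3 0 0 0 -115 1; -0.11 -0.3 0 0 0 -115 1; -0.11 -0.3 0 0 0 -115 1; -0.11 -0.3 0 0 0 -115 1; -0.11 -0.3 0 0 0 -115 1"

```text
t: 4.4
position: [0.5101, -0.1901, 0.2489]
orientation: [-0.0, 1.0, 0.001, 0.0]
force: [-0.1, -0.1, -0.2]
gripper_width: 0.0881
grip_force: 0.0
```

```bash
python3 -c "
from h import *
snap('wrist','w4');s=status.observe();print(s['t'],s['position'],s['orientation'])"
```

```text
4.45 [ 0.51014478 -0.19033629  0.24883217] [-1.90822047e-05  9.99999309e-01  1.17087756e-03  1.04115322e-04]
```

Emit:
drive_tool:
  steps: "-0.08 -0.07 0 0 0 0 1; -0.08 -0.07 0 0 0 0 1; -0.08 -0.07 0 0 0 0 1; -0.08 -0.07 0 0 0 0 1;-0.08 -0.07 0 0 0 0 1"

```text
t: 4.95
position: [0.4308, -0.2607, 0.2489]
orientation: [-0.0, 1.0, 0.0, 0.0]
force: [0.6, -0.1, 0.1]
gripper_width: 0.0883
grip_force: 0.0
```

```bash
python3 -c "
from h import *
snap('wrist','w5');s=status.observe();print(s['t'],s['position'],s['orientation'])
a=cv2.imread('pics/w4.png');b=cv2.imread('pics/w5.png')
f=lambda a:cv2.resize(a[:300,56:456],(400,300))
m=np.zeros((600,800,3),np.uint8);m[:300,:400]=f(a);m[:300,400:]=f(b)
for n,im in(('w4',a),('w5',b)):
    # core: brown-orange mask
    h=cv2.cvtColor(im,cv2.COLOR_BGR2HSV);k=cv2.inRange(h,(3,110,60),(16,255,255))
    N,_,S,C=cv2.connectedComponentsWithStats(k)
    for i in range(1,N):
        if S[i,4]>80:print(n,S[i],C[i].round(1))
cv2.imwrite('pics/m3.png',m)"
```

```text
5.0 [ 0.4310514  -0.26048693  0.24883104] [-1.66190386e-04  9.99999823e-01  4.44916316e-04  3.57531502e-04]
w4 [338 185  30  31 352] [356.4 202.4]
w4 [200 284  75  12 147] [236.7 288.8]
w5 [289 127  27  26 389] [304.4 140.3]
w5 [   2  238  115   26 1005] [ 53.1 251.8]
```

View pics/m3.png

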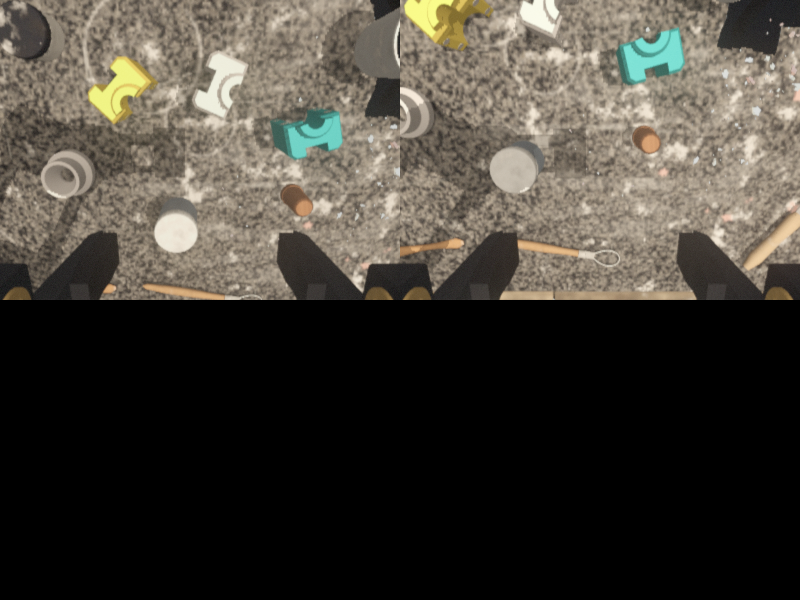

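```bash
python3 -c "
from h import *
def c(n,u0,v0,w,h,k=4): return cv2.resize(cv2.imread(f'pics/{n}.png')[v0:v0+h,u0:u0+w],None,fx=k,fy=k,interpolation=cv2.INTER_CUBIC)
m=np.zeros((600,800,3),np.uint8)
m[:300,:300]=c('w4',240,40,60,60,5);m[:240,300:540]=c('w4',330,175,40,40,6);m[:240,540:780]=c('w5',280,120,40,40,6)
m[300:580,:280]=c('w4',90,140,70,70,4);m[300:580,290:570]=c('w3',90,170,70,70,4);m[300:540,575:795]=c('w5',165,0,55,60,4)
cv2.imwrite('pics/m4.png',m)"
```

```text
(no output)
```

View pics/m4.png

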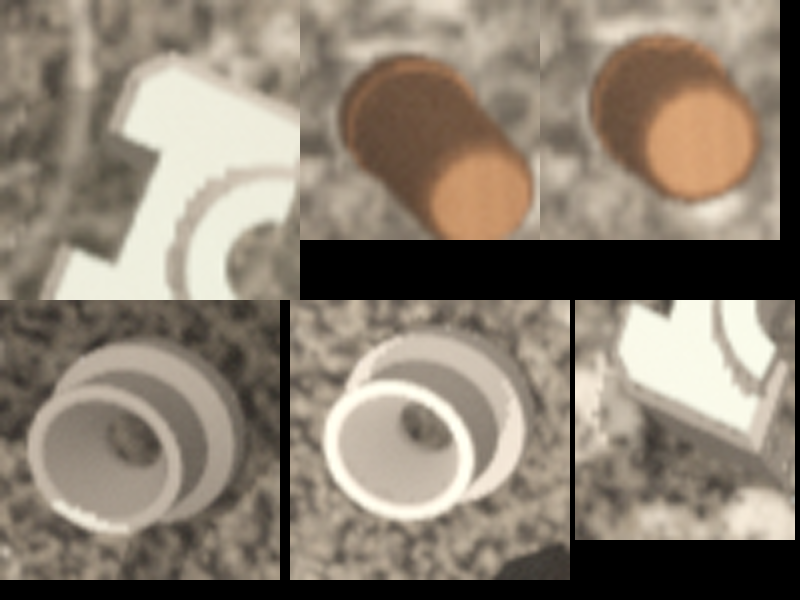

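```bash
python3 -c "
from h import *
a=('w4',359.8,207.3);b=('w5',306.4,142.9)
print('core',tri(a,b),onz(*a,.054),onz(*b,.054))
a=('w4',115.9,179.1);b=('w3',116.9,207.1)
print('collar',tri(a,b),onz(*a,.04),onz(*b,.04))
"
```

```text
core (array([ 0.45508487, -0.32145327,  0.05469636]), [np.float64(0.0001028929676098137), np.float64(0.00010289296760984354)]) [ 0.45473694 -0.32164311  0.054     ] [ 0.4550346  -0.32165391  0.054     ]
collar (array([ 0.48592356, -0.01891608,  0.04028686]), [np.float64(0.0004974603748848258), np.float64(0.0004974603748849638)]) [ 0.48635702 -0.01883488  0.04      ] [ 0.48532803 -0.01916906  0.04      ]
```

The core top triangulates to (0.455, −0.3215, 0.0547) and the collar top to (0.486, −0.019, 0.040), and both heights match the given sizes. Now grasping the core.

Emit:
drive_tool:
  newtons: 20
  steps: "0.024 -0.061 0 0 0 0 1; 0.024 -0.061 -0.04 0 0 0 1; 0.024 -0.061 -0.08 0 0 0 1; 0.024 -0.061 -0.12 0 0 0 1; 0.024 -0.061 -0.15 0 0 0 1; 0.024 -0.061 -0.18 0 0 0 1; 0.024 -0.061 -0.2 0 0 0 1; 0.024 -0.061 -0.215 0 0 0 1; 0.024 -0.061 -0.225 0 0 0 1; 0.024 -0.061 -0.23 0 0 0 1; 0.024 -0.061 -0.23 0 0 0 1; 0.024 -0.061 -0.23 0 0 0 -1; 0.024 -0.061 -0.23 0 0 0 -1; 0.024 -0.061 -0.23 0 0 0 -1; 0.024 -0.061 -0.23 0 0 0 -1; 0.024 -0.061 -0.23 0 0 0 -1; 0.024 -0.061 -0.23 0 0 0 -1; 0.024 -0.061 -0.23 0 0 0 -1;0.024 -0.061 -0.23 0 0 0 -1"

```text
t: 6.9
position: [0.4542, -0.3221, 0.0187]
orientation: [-0.0, 1.0, -0.0, -0.0]
force: [-0.8, 0.2, 0.9]
gripper_width: 0.0263
grip_force: 19.0
```

Emit:
drive_tool:
  steps: "0 0 0.04 0 0 0 -1; 0 0 0.09 0 0 0 -1; 0 0 0.14 0 0 0 -1; 0 0 0.19 0 0 0 -1; 0.139 0.509 0.23 0 0 118 -1; 0.139 0.509 0.23 0 0 118 -1; 0.139 0.509 0.23 0 0 118 -1; 0.139 0.509 0.23 0 0 118 -1; 0.139 0.509 0.23 0 0 118 -1; 0.139 0.509 0.23 0 0 118 -1; 0.139 0.509 0.23 0 0 118 -1; 0.139 0.509 0.23 0 0 118 -1; 0.139 0.509 0.23 0 0 118 -1; 0.139 0.509 0.23 0 0 118 -1; 0.139 0.509 0.23 0 0 118 -1; 0.139 0.509 0.23 0 0 118 -1; 0.139 0.509 0.23 0 0 118 -1; 0.139 0.509 0.23 0 0 118 -1; 0.139 0.509 0.23 0 0 118 -1;0.139 0.509 0.23 0 0 118 -1"

```text
t: 8.9
position: [0.593, 0.1868, 0.2483]
orientation: [-0.0, 0.516, 0.856, -0.0]
force: [-0.7, 0.2, 0.0]
gripper_width: 0.0263
grip_force: 20.0
```

```bash
python3 -c "
from h import *
s=status.observe();print(s['t'],s['position'],s['orientation'],s['gripper_width'],s['joint_positions'])"
```

```text
8.9 [0.59300889 0.18681996 0.24834372] [-2.18568697e-04  5.16226216e-01  8.56452214e-01 -2.28625911e-04] 0.026341208293822225 [ 2.65135343e-01  1.58836868e-01  1.71210053e+00 -2.05106462e-07
  1.27128785e+00 -2.20783321e-01]
```

Emit:
drive_tool:
  steps: "0 0 -0.04 0 0 0 -1; 0 0 -0.08 0 0 0 -1; 0 0 -0.12 0 0 0 -1; 0 0 -0.15 0 0 0 -1; 0 0 -0.165 0 0 0 -1; 0 0 -0.17 0 0 0 -1; 0 0 -0.175 0 0 0 -1; 0 0 -0.18 0 0 0 -1; 0 0 -0.185 0 0 0 -1; 0 0 -0.19 0 0 0 -1; 0 0 -0.194 0 0 0 -1; 0 0 -0.198 0 0 0 -1; 0 0 -0.201 0 0 0 -1; 0 0 -0.203 0 0 0 -1; 0 0 -0.204 0 0 0 -1; 0 0 -0.205 0 0 0 -1; 0 0 -0.205 0 0 0 -1"

```text
t: 10.6
position: [0.5932, 0.1869, 0.0436]
orientation: [-0.0, 0.515, 0.857, -0.0]
force: [0.1, 0.0, -0.8]
gripper_width: 0.0263
grip_force: 20.0
```

Emit:
drive_tool:
  steps: "0 0 0 0 0 0 0; 0 0 0 0 0 0 0.5; 0 0 0 0 0 0 1; 0 0 0 0 0 0 1; 0 0 0.03 0 0 0 1; 0 0 0.07 0 0 0 1; 0 0 0.12 0 0 0 1; -0.03 0.02 0.17 0 0 0 1; -0.093 0.048 0.205 0 0 0 1; -0.093 0.048 0.205 0 0 0 1; -0.093 0.048 0.205 0 0 0 1; -0.093 0.048 0.205 0 0 0 1;-0.093 0.048 0.205 0 0 0 1"

```text
t: 11.9
position: [0.5004, 0.2344, 0.2477]
orientation: [-0.0, 0.515, 0.857, -0.001]
force: [1.2, 0.3, -0.2]
gripper_width: 0.0876
grip_force: 0.0
```

```bash
python3 -c "
from h import *
snap('wrist','w6');s=status.observe();print(s['t'],s['position'],s['orientation'])
def c(n,u0,v0,w,h,k=4): return cv2.resize(cv2.imread(f'pics/{n}.png')[v0:v0+h,u0:u0+w],None,fx=k,fy=k,interpolation=cv2.INTER_CUBIC)
m=np.zeros((600,800,3),np.uint8)
uv=onz('w1',253,93,.074);p=proj('w6',uv).astype(int);print(uv,p)
q=proj('w6',[.593,.187,.078]).astype(int);print(q)
u0,v0=p[0]-35,max(p[1]-35,0)
m[:300,:400]=c('w1',210,55,80,60,5);m[:300,400:]=c('w6',u0,v0,80,60,5)
print(u0,v0,q[0]-65,q[1]-50)
m[300:,:400]=cv2.resize(c('w6',q[0]-65,q[1]-45,130,98,3),(400,300))
cv2.imwrite('pics/m5.png',m)"
```

```text
11.95 [0.50039012 0.23419476 0.24734371] [-4.60119425e-04  5.15343998e-01  8.56982834e-01 -8.79733968e-04]
[0.41535431 0.3411804  0.074     ] [228  32]
[304 238]
193 0 239 188
```

View pics/m5.png

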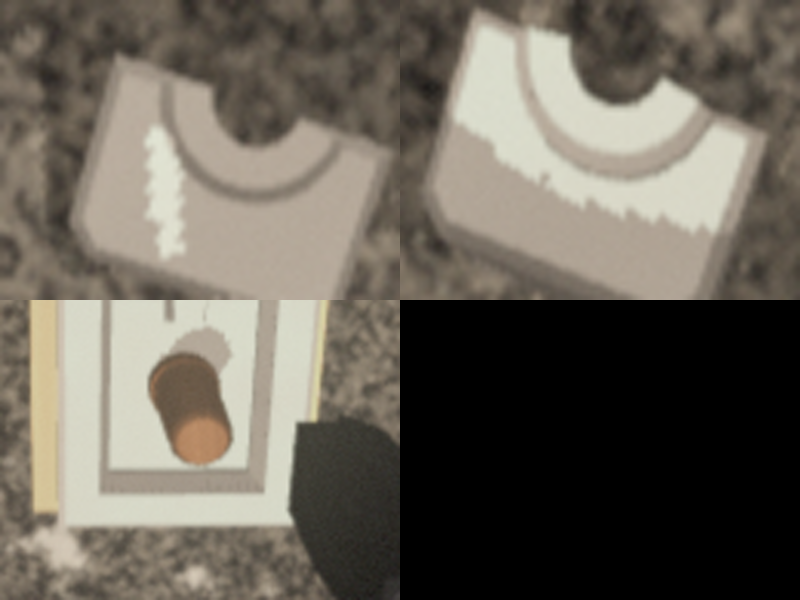

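```bash
cat >> h.py <<'E'
def half(L,R,c=-40):
    """L,R: parting-face top corners (world). returns origin xy (back), yaw of half x, grasp xy"""
    e=(R-L)[:2]; w=np.linalg.norm(e); e/=w; n=np.array([-e[1],e[0]])  # candidate x (out of back)
    return w,e,n,(L+R)[:2]/2
E
python3 -c "
from h import *
L,eL=tri(('w1',232.6,65.6),('w6',207.4,1.6));R,eR=tri(('w1',287.6,84.6),('w6',265.6,26.2))
print(L,R,eL,eR)
for n,a,b in(('w1',(232.6,65.6),(287.6,84.6)),('w6',(207.4,1.6),(265.6,26.2))):
    L=onz(n,*a,.073);R=onz(n,*b,.073);w,e,k,m=half(L,R)
    k=k*np.sign(k@[0,-1]);print(n,w,m,np.degrees(np.arctan2(k[1],k[0])),'grasp',m+k*.022,'back',m+k*.04)
"
```

```text
[0.38547105 0.35636471 0.06962419] [0.44433339 0.36386553 0.06973896] [np.float64(3.8503777218103645e-05), np.float64(3.850377721815533e-05)] [np.float64(0.00014785008754299538), np.float64(0.00014785008754296508)]
w1 0.05865693703885161 [0.41484469 0.35988589] -82.8062471641279 grasp [0.41759964 0.33805906] back [0.41985369 0.32020075]
w6 0.058796385619358044 [0.41544091 0.35964956] -82.64267709430315 grasp [0.41825817 0.33783069] back [0.42056319 0.31997889]
```

w6 shows the core upright on the boss: its top is at pixel (305,239) and the prediction was (304,238). half_plain has its grasp point at (0.418, 0.338), yaw −82.7°, width 58.7 mm and top at z 0.070–0.074. Now grasping it.

Emit:
drive_tool:
  newtons: 40
  steps: "-0.0825 0.1035 -0.02 0 0 -20.7 1; -0.0825 0.1035 -0.04 0 0 -20.7 1; -0.0825 0.1035 -0.06 0 0 -20.7 1; -0.0825 0.1035 -0.08 0 0 -20.7 1; -0.0825 0.1035 -0.11 0 0 -20.7 1; -0.0825 0.1035 -0.14 0 0 -20.7 1; -0.0825 0.1035 -0.165 0 0 -20.7 1; -0.0825 0.1035 -0.185 0 0 -20.7 1; -0.0825 0.1035 -0.2 0 0 -20.7 1; -0.0825 0.1035 -0.2085 0 0 -20.7 1; -0.0825 0.1035 -0.2085 0 0 -20.7 1; -0.0825 0.1035 -0.2085 0 0 -20.7 -1; -0.0825 0.1035 -0.2085 0 0 -20.7 -1; -0.0825 0.1035 -0.2085 0 0 -20.7 -1; -0.0825 0.1035 -0.2085 0 0 -20.7 -1; -0.0825 0.1035 -0.2085 0 0 -20.7 -1; -0.0825 0.1035 -0.2085 0 0 -20.7 -1"

```text
t: 13.65
position: [0.4183, 0.3388, 0.0412]
orientation: [0.0, 0.661, 0.751, 0.001]
force: [-0.6, -0.2, 6.0]
gripper_width: 0.0601
grip_force: 40.0
```

```bash
python3 -c "
from h import *
print(onz('w6',304.6,238.3,.078));s=status.observe();print(s['position'],s['orientation'],s['force'],s['gripper_width'])"
```

```text
[0.59340417 0.18727648 0.078     ]
[0.41828578 0.33884979 0.04119091] [1.61947670e-04 6.60640232e-01 7.50702247e-01 7.70645430e-04] [-0.55331678 -0.15637391  6.01865829] 0.06005699228404148
```

Emit:
drive_tool:
  steps: "0 0 0.02 0 0 0 -1; 0 0 0.05 0 0 0 -1; 0 0 0.09 0 0 0 -1; 0 0 0.13 0 0 0 -1; 0 0 0.17 0 0 0 -1; 0.06 -0.055 0.17 0 0 7 -1; 0.1 -0.09 0.17 0 0 14 -1; 0.14 -0.13 0.17 0 0 20.7 -1; 0.1855 -0.1715 0.17 0 0 20.7 -1; 0.1855 -0.1715 0.17 0 0 20.7 -1; 0.1855 -0.1715 0.17 0 0 20.7 -1; 0.1855 -0.1715 0.14 0 0 20.7 -1; 0.1855 -0.1715 0.11 0 0 20.7 -1; 0.1855 -0.1715 0.11 0 0 20.7 -1; 0.1855 -0.1715 0.11 0 0 20.7 -1"

```text
t: 15.15
position: [0.6019, 0.167, 0.149]
orientation: [-0.001, 0.515, 0.857, -0.001]
force: [0.3, 0.0, -1.6]
gripper_width: 0.0598
grip_force: 40.0
```

```bash
python3 -c "
from h import *
snap('wrist','w7');snap('scene','s7');s=status.observe();print(s['t'],s['position'],s['orientation'],s['force'],s['gripper_width'])
a=cv2.imread('pics/w7.png')
m=np.hstack([a[0:384,56:456],cv2.resize(cv2.imread('pics/s7.png')[70:210,140:286],(400,384),interpolation=cv2.INTER_CUBIC)])
cv2.imwrite('pics/m6.png',m)"
```

```text
15.25 [0.60393338 0.16750031 0.1517423 ] [7.35962380e-04 5.14826276e-01 8.57293881e-01 7.52236267e-04] [-0.1065918  -0.59652448 -2.32135974] 0.059534786504248025
```

View pics/m6.png

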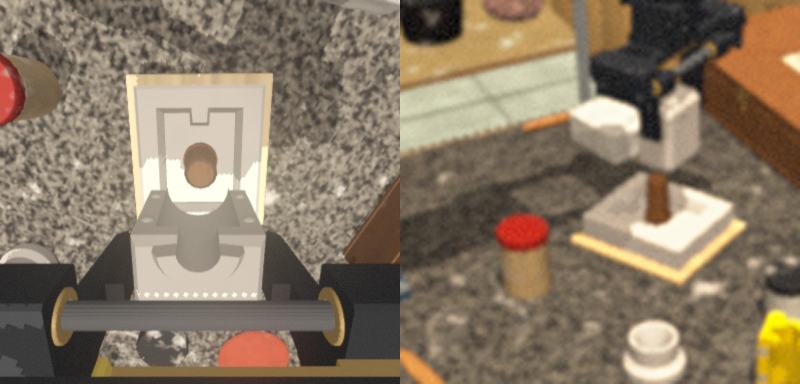

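w7 shows the half held square over the bed (bottom edge at crop ~(200,215), parting face toward the core at (201,160)). It is clear of the core and lined up with the recess, so I'll lower it.

Emit:
drive_tool:
  steps: "0 0 -0.015 0 0 0 -1; 0 0 -0.03 0 0 0 -1; 0 0 -0.045 0 0 0 -1; 0 0 -0.055 0 0 0 -1; 0 0 -0.063 0 0 0 -1; 0 0 -0.067 0 0 0 -1; 0 0 -0.07 0 0 0 -1; 0 0 -0.073 0 0 0 -1; 0 0 -0.076 0 0 0 -1; 0 0 -0.079 0 0 0 -1; 0 0 -0.082 0 0 0 -1; 0 0 -0.082 0 0 0 -1"

```text
t: 16.45
position: [0.6029, 0.1668, 0.0678]
orientation: [-0.0, 0.515, 0.857, -0.0]
force: [0.5, 0.4, -1.9]
gripper_width: 0.0598
grip_force: 40.0
```

Emit:
drive_tool:
  steps: "0 0 -0.001 0 0 0 -1; 0 0 -0.002 0 0 0 -1; 0 0 -0.003 0 0 0 -1; 0 0 -0.003 0 0 0 -1"

```text
t: 16.85
position: [0.6033, 0.1669, 0.0653]
orientation: [0.0, 0.515, 0.857, 0.0]
force: [0.1, 0.4, -2.5]
gripper_width: 0.0596
grip_force: 40.0
```

```bash
python3 -c "
from h import *
s=status.observe();print(s['t'],s['position'],s['orientation'],s['force'],s['gripper_width'])"
```

```text
16.85 [0.6033481  0.16690177 0.06530544] [9.27659732e-05 5.15064237e-01 8.57151572e-01 7.94985533e-05] [ 0.10282747  0.44034978 -2.53896183] 0.0596242066697257
```

Emit:
drive_tool:
  steps: "0 0 -0.0005 0 0 0 -1; 0 0 -0.001 0 0 0 -1; 0 0 -0.001 0 0 0 0.5; 0 0 -0.001 0 0 0 1; 0 0 -0.001 0 0 0 1; 0 0 0 0 0 0 1; 0 0 0.03 0 0 0 1; 0 0 0.07 0 0 0 1; 0 0 0.12 0 0 0 1; 0 0 0.16 0 0 0 1; 0 -0.437 0.185 0 0 -50 1; 0 -0.437 0.185 0 0 -50 1; 0 -0.437 0.185 0 0 -50 1; 0 -0.437 0.185 0 0 -50 1; 0 -0.437 0.185 0 0 -50 1; 0 -0.437 0.185 0 0 -50 1; 0 -0.437 0.185 0 0 -50 1; 0 -0.437 0.185 0 0 -50 1; 0 -0.437 0.185 0 0 -50 1; 0 -0.437 0.185 0 0 -50 1"

```text
t: 18.85
position: [0.6028, -0.2753, 0.2503]
orientation: [0.001, 0.83, 0.557, -0.0]
force: [-0.0, -0.1, -0.8]
gripper_width: 0.0882
grip_force: 0.0
```

Emit:
drive_tool:
  steps: "0 0 0 0 0 0 1; 0 0 0 0 0 0 1; 0 0 0 0 0 0 1"

```text
t: 19.15
position: [0.6033, -0.2686, 0.2501]
orientation: [-0.0, 0.829, 0.56, -0.0]
force: [-0.4, 0.1, -0.2]
gripper_width: 0.0881
grip_force: 0.0
```

```bash
python3 -c "
from h import *
snap('wrist','w8');s=status.observe();print(s['t'],s['position'],s['orientation'])"
```

```text
19.2 [ 0.60339322 -0.26854968  0.25014634] [-1.91884638e-04  8.28529337e-01  5.59945623e-01  2.30373469e-05]
```

Emit:
drive_tool:
  steps: "-0.07 -0.01 0 0 0 0 1; -0.07 -0.01 0 0 0 0 1; -0.07 -0.01 0 0 0 0 1; -0.07 -0.01 0 0 0 0 1;-0.07 -0.01 0 0 0 0 1"

```text
t: 19.7
position: [0.5344, -0.2796, 0.2506]
orientation: [0.0, 0.829, 0.56, 0.0]
force: [0.4, -0.5, 1.0]
gripper_width: 0.0882
grip_force: 0.0
```

```bash
python3 -c "
from h import *
snap('wrist','w9');s=status.observe();print(s['t'],s['position'],s['orientation'])
snap('top','t9')
def c(n,u0,v0,w,h,k=4): return cv2.resize(cv2.imread(f'pics/{n}.png')[v0:v0+h,u0:u0+w],None,fx=k,fy=k,interpolation=cv2.INTER_CUBIC)
m=np.zeros((600,800,3),np.uint8)
X=[.592,-.214,.074]
for i,n in enumerate(('w8','w9')):
    p=proj(n,X).astype(int);u0,v0=p[0]-40,max(p[1]-45,0);print(n,u0,v0)
    m[:450,400*i:400*i+400]=c(n,u0,v0,80,90,5)
m[450:600,:200]=c('t9',178,146,50,50,4)[25:175]
cv2.imwrite('pics/m7.png',m)"
```

```text
19.75 [ 0.53440235 -0.27969132  0.25054799] [3.99971348e-04 8.28750973e-01 5.59617321e-01 3.44715984e-04]
w8 184 80
w9 241 44
```

View pics/m7.png

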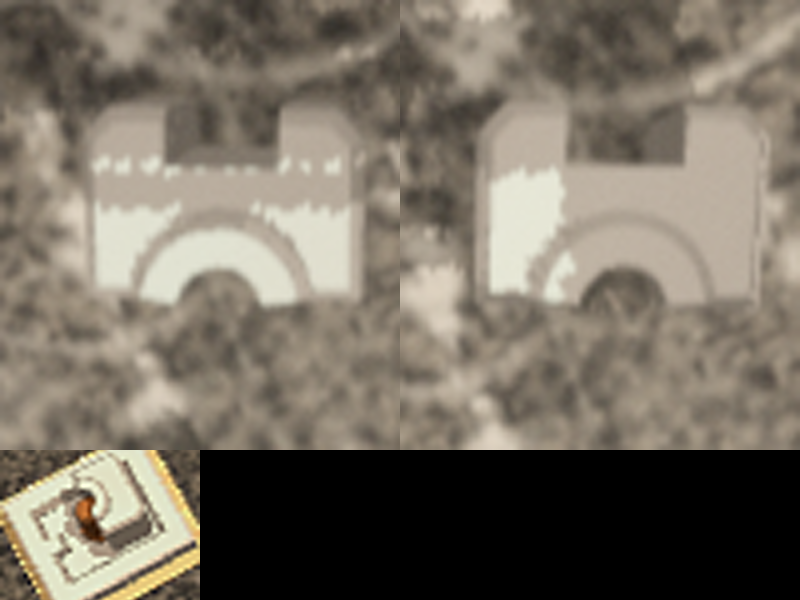

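```bash
python3 -c "
from h import *
f=lambda n,u0,v0,a:(n,u0+a[0]/5-.4,v0+a[1]/5-.4)
S={'w8':(184,80,(90,294),(361,302)),'w9':(241,44,(78,298),(359,303))}
P=[[f(n,s[0],s[1],s[2+i]) for n,s in S.items()] for i in (0,1)]
for p in P: print(tri(*p))
for j in(0,1):
    L=onz(*P[0][j],.073);R=onz(*P[1][j],.073);w,e,k,m=half(L,R)
    k=k*np.sign(k@[0,1]);print(w,m,np.degrees(np.arctan2(k[1],k[0])),'grasp',m+k*.022,'back',m+k*.04)
"
```

```text
(array([ 0.56289135, -0.21735975,  0.07361596]), [np.float64(0.00034385284021016665), np.float64(0.0003438528402100999)])
(array([ 0.61680184, -0.24033803,  0.07592359]), [np.float64(0.0005851290114939808), np.float64(0.0005851290114939548)])
0.05887600990561053 [ 0.58977634 -0.22955607] 66.35230633692508 grasp [ 0.5986008  -0.20940343] back [ 0.60582081 -0.1929149 ]
0.05901211635711092 [ 0.58999358 -0.22856858] 67.01493269102374 grasp [ 0.59858438 -0.20831523] back [ 0.60561322 -0.19174431]
```

Emit:
drive_tool:
  newtons: 40
  steps: "0.0642 0.0708 -0.02 0 0 -1.3 1; 0.0642 0.0708 -0.04 0 0 -1.3 1; 0.0642 0.0708 -0.06 0 0 -1.3 1; 0.0642 0.0708 -0.09 0 0 -1.3 1; 0.0642 0.0708 -0.12 0 0 -1.3 1; 0.0642 0.0708 -0.15 0 0 -1.3 1; 0.0642 0.0708 -0.175 0 0 -1.3 1; 0.0642 0.0708 -0.195 0 0 -1.3 1; 0.0642 0.0708 -0.205 0 0 -1.3 1; 0.0642 0.0708 -0.21 0 0 -1.3 1; 0.0642 0.0708 -0.21 0 0 -1.3 1; 0.0642 0.0708 -0.21 0 0 -1.3 -1; 0.0642 0.0708 -0.21 0 0 -1.3 -1; 0.0642 0.0708 -0.21 0 0 -1.3 -1; 0.0642 0.0708 -0.21 0 0 -1.3 -1; 0.0642 0.0708 -0.21 0 0 -1.3 -1; 0.0642 0.0708 -0.21 0 0 -1.3 -1"

```text
t: 21.5
position: [0.5979, -0.2095, 0.0411]
orientation: [0.001, 0.835, 0.55, 0.0]
force: [-1.1, 0.0, 4.7]
gripper_width: 0.0597
grip_force: 40.0
```

```bash
python3 -c "
from h import *
s=status.observe();print(s['t'],s['position'],s['orientation'],s['force'],s['gripper_width'])
y=np.degrees(2*np.arctan2(s['orientation'][2],s['orientation'][1]))-90
k=np.array([np.cos(np.radians(66.7)),np.sin(np.radians(66.7))])
g=k@(s['position'][:2]-np.array([.5986,-.2089]));b=np.array([-.4695,.8829])
gx=-.018+g;print('yaw',y,'gx',gx)
T=np.array([.5933,.187])+b*(.0412+gx);print('target',T,'delta',T-s['position'][:2],'rot',28-y)
"
```

```text
21.5 [ 0.59794834 -0.20953639  0.0411017 ] [5.00078034e-04 8.35339383e-01 5.49734245e-01 3.53595052e-04] [-1.07447647  0.0451255   4.73433438] 0.05970656275240134
yaw -23.302419927526373 gx -0.018842252418644345
target [0.58280304 0.20673966] delta [-0.01514531  0.41627605] rot 51.30241992752637
```

Emit:
drive_tool:
  steps: "0 0 0.02 0 0 0 -1; 0 0 0.05 0 0 0 -1; 0 0 0.09 0 0 0 -1; 0 0 0.13 0 0 0 -1; 0 0.02 0.17 0 0 0 -1; -0.002 0.06 0.17 0 0 6 -1; -0.004 0.1 0.17 0 0 12 -1; -0.006 0.14 0.17 0 0 18 -1; -0.008 0.18 0.17 0 0 24 -1; -0.01 0.22 0.17 0 0 30 -1; -0.012 0.26 0.17 0 0 36 -1; -0.014 0.3 0.17 0 0 42 -1; -0.015 0.34 0.17 0 0 48 -1; -0.015 0.37 0.17 0 0 51.3 -1; -0.015 0.395 0.17 0 0 51.3 -1; -0.015 0.41 0.17 0 0 51.3 -1; -0.015 0.4165 0.17 0 0 51.3 -1; -0.015 0.4165 0.16 0 0 51.3 -1; -0.015 0.4165 0.15 0 0 51.3 -1; -0.015 0.4165 0.15 0 0 51.3 -1"

```text
t: 23.5
position: [0.5809, 0.2054, 0.1873]
orientation: [-0.001, 0.516, 0.857, -0.002]
force: [-0.3, 0.1, -2.7]
gripper_width: 0.0594
grip_force: 40.0
```

Emit:
drive_tool:
  steps: "0 0 0 0 0 0 -1; 0 0 0 0 0 0 -1; 0 0 0 0 0 0 -1"

```text
t: 23.8
position: [0.5828, 0.2068, 0.1907]
orientation: [0.0, 0.515, 0.857, 0.0]
force: [-0.0, 0.2, -2.0]
gripper_width: 0.0598
grip_force: 40.0
```

```bash
python3 -c "
from h import *
snap('wrist','w10');snap('scene','s10');s=status.observe();print(s['t'],s['position'],s['orientation'],s['force'],s['gripper_width'])
a=cv2.imread('pics/w10.png')
m=np.hstack([a[0:384,56:456],cv2.resize(cv2.imread('pics/s10.png')[70:210,140:286],(400,384),interpolation=cv2.INTER_CUBIC)])
cv2.imwrite('pics/m8.png',m)"
```

```text
23.9 [0.58277286 0.20706612 0.19074742] [3.16594190e-04 5.15187152e-01 8.57077587e-01 3.29423317e-04] [-0.2145628  -0.27494799 -2.40839947] 0.05971279831075061
```

View pics/m8.png

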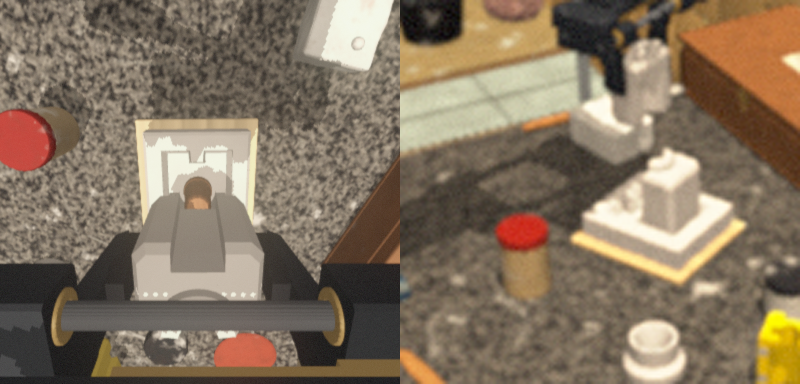

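Emit:
drive_tool:
  steps: "0 0 -0.015 0 0 0 -1; 0 0 -0.03 0 0 0 -1; 0 0 -0.038 0 0 0 -1; 0 0 -0.044 0 0 0 -1; 0 0 -0.05 0 0 0 -1; 0 0 -0.056 0 0 0 -1; 0 0 -0.062 0 0 0 -1; 0 0 -0.068 0 0 0 -1; 0 0 -0.074 0 0 0 -1; 0 0 -0.08 0 0 0 -1; 0 0 -0.086 0 0 0 -1; 0 0 -0.092 0 0 0 -1; 0 0 -0.098 0 0 0 -1; 0 0 -0.104 0 0 0 -1; 0 0 -0.108 0 0 0 -1; 0 0 -0.108 0 0 0 -1"

```text
t: 25.5
position: [0.5818, 0.207, 0.0812]
orientation: [-0.001, 0.515, 0.857, -0.001]
force: [-0.2, 0.2, -1.9]
gripper_width: 0.0597
grip_force: 40.0
```

Emit:
drive_tool:
  steps: "0 0 -0.002 0 0 0 -1; 0 0 -0.004 0 0 0 -1; 0 0 -0.006 0 0 0 -1; 0 0 -0.008 0 0 0 -1; 0 0 -0.01 0 0 0 -1; 0 0 -0.01 0 0 0 -1"

```text
t: 26.1
position: [0.5821, 0.2071, 0.0718]
orientation: [-0.0, 0.515, 0.857, -0.0]
force: [0.3, -1.0, -2.3]
gripper_width: 0.0596
grip_force: 40.0
```

Emit:
drive_tool:
  steps: "0 0 -0.002 0 0 0 -1; 0 0 -0.004 0 0 0 -1; 0 0 -0.005 0 0 0 -1; 0 0 -0.006 0 0 0 -1; 0 0 -0.007 0 0 0 -1; 0 0 -0.0075 0 0 0 -1; 0 0 -0.0075 0 0 0 -1"

```text
t: 26.8
position: [0.5825, 0.2072, 0.0651]
orientation: [0.0, 0.515, 0.857, 0.0]
force: [-1.6, -0.8, 1.6]
gripper_width: 0.0596
grip_force: 40.0
```

Emit:
drive_tool:
  steps: "0 0 0 0 0 0 -0.2; 0 0 0 0 0 0 0.3; 0 0 0 0 0 0 1; 0 0 0 0 0 0 1; 0 0 0 0 0 0 1; 0 0 0.02 0 0 0 1; 0 0 0.05 0 0 0 1; 0 0 0.09 0 0 0 1; 0 0 0.13 0 0 0 1; 0.0365 -0.097 0.185 0 0 0 1; 0.0365 -0.097 0.185 0 0 0 1; 0.0365 -0.097 0.185 0 0 0 1; 0.0365 -0.097 0.185 0 0 0 1; 0.0365 -0.097 0.185 0 0 0 1;0.0365 -0.097 0.185 0 0 0 1"

```text
t: 28.3
position: [0.6175, 0.1113, 0.2476]
orientation: [-0.002, 0.515, 0.857, -0.001]
force: [-0.6, -0.4, -0.3]
gripper_width: 0.0881
grip_force: 0.0
```

```bash
python3 -c "
from h import *
snap('wrist','w11');snap('scene','s11');s=status.observe();print(s['t'],s['position'],s['orientation'],s['force'],s['gripper_width'])
p=proj('w11',[.5933,.187,.108]);q=proj('w11',[.486,-.019,.04]);print(p,q)
def c(n,u0,v0,w,h,k=4): return cv2.resize(cv2.imread(f'pics/{n}.png')[v0:v0+h,u0:u0+w],None,fx=k,fy=k,interpolation=cv2.INTER_CUBIC)
u0,v0=int(p[0])-60,max(int(p[1])-65,0);u1,v1=int(q[0])-35,int(q[1])-35;print(u0,v0,u1,v1)
m=np.zeros((600,800,3),np.uint8);m[:520,:480]=c('w11',u0,v0,120,130,4);m[:280,490:770]=c('w11',max(u1,0),v1,70,70,4)
m[290:590,490:790]=c('s11',205,115,75,75,4)
cv2.imwrite('pics/m9.png',m)"
```

```text
28.4 [0.61765093 0.11145768 0.24790464] [-1.29189341e-03  5.14379365e-01  8.57561416e-01 -7.85389179e-04] [ 0.04105381 -0.47916917  0.85343932] 0.08833878139645056
[269.68750313  94.63239695] [115.20553552 202.00764852]
209 29 80 167
```

View pics/m9.png

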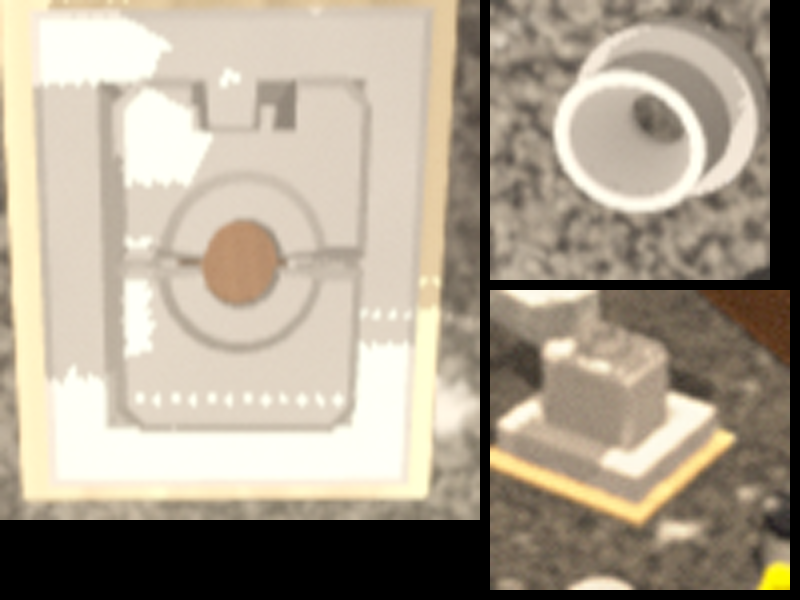

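The crop shows both halves seated and closed round the core, with the key in the groove. The neck ring centre is at crop (243,262), exactly as predicted. The collar is still at pixel (114,202). Now taking the collar.

Emit:
drive_tool:
  newtons: 25
  steps: "-0.04 -0.04 0 0 0 0 1; -0.08 -0.08 0 0 0 0 1; -0.132 -0.13 -0.02 0 0 0 1; -0.132 -0.13 -0.05 0 0 0 1; -0.132 -0.13 -0.09 0 0 0 1; -0.132 -0.13 -0.13 0 0 0 1; -0.132 -0.13 -0.165 0 0 0 1; -0.132 -0.13 -0.19 0 0 0 1; -0.132 -0.13 -0.21 0 0 0 1; -0.132 -0.13 -0.22 0 0 0 1; -0.132 -0.13 -0.225 0 0 0 1; -0.132 -0.13 -0.225 0 0 0 1; -0.132 -0.13 -0.225 0 0 0 -1; -0.132 -0.13 -0.225 0 0 0 -1; -0.132 -0.13 -0.225 0 0 0 -1; -0.132 -0.13 -0.225 0 0 0 -1; -0.132 -0.13 -0.225 0 0 0 -1; -0.132 -0.13 -0.225 0 0 0 -1"

```text
t: 30.2
position: [0.487, -0.0199, 0.025]
orientation: [0.0, 0.515, 0.857, 0.0]
force: [0.1, 0.4, 1.8]
gripper_width: 0.0462
grip_force: 25.0
```

Emit:
drive_tool:
  steps: "0 0 0.02 0 0 0 -1; 0 0 0.06 0 0 0 -1; 0 0 0.1 0 0 0 -1; 0 0 0.14 0 0 0 -1; 0 0 0.16 0 0 0 -1; 0.015 0.03 0.16 0 0 0 -1; 0.03 0.06 0.16 0 0 0 -1; 0.05 0.095 0.16 0 0 0 -1; 0.07 0.13 0.16 0 0 0 -1; 0.09 0.165 0.16 0 0 0 -1; 0.1 0.19 0.16 0 0 0 -1; 0.107 0.2055 0.16 0 0 0 -1; 0.107 0.2055 0.15 0 0 0 -1; 0.107 0.2055 0.14 0 0 0 -1; 0.107 0.2055 0.13 0 0 0 -1; 0.107 0.2055 0.125 0 0 0 -1; 0.107 0.2055 0.125 0 0 0 -1; 0.107 0.2055 0.125 0 0 0 -1"

```text
t: 32.0
position: [0.5938, 0.185, 0.1497]
orientation: [-0.0, 0.515, 0.857, -0.0]
force: [-0.3, 0.0, -1.0]
gripper_width: 0.0464
grip_force: 25.0
```

```bash
python3 -c "
from h import *
snap('wrist','w12');snap('scene','s12');s=status.observe();print(s['t'],s['position'],s['orientation'],s['force'],s['gripper_width'])
m=np.hstack([cv2.imread('pics/w12.png')[0:384,56:456],cv2.resize(cv2.imread('pics/s12.png')[70:180,185:299],(400,384),interpolation=cv2.INTER_CUBIC)])
cv2.imwrite('pics/m10.png',m)"
```

```text
32.1 [0.59431734 0.18543236 0.15036293] [3.62504020e-04 5.15283799e-01 8.57019442e-01 3.90162827e-04] [-0.04911097  0.98845585 -0.84984183] 0.04620619117844212
```

View pics/m10.png

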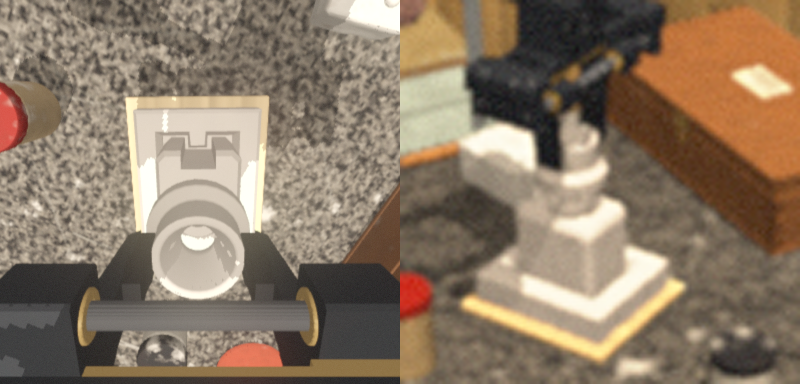

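w12 and the scene view show the collar upright and held directly over the neck, so I'll lower it.

Emit:
drive_tool:
  steps: "0 0.0005 -0.006 0 0 0 -1; 0 0.0005 -0.01 0 0 0 -1; 0 0.0005 -0.013 0 0 0 -1; 0 0.0005 -0.016 0 0 0 -1; 0 0.0005 -0.019 0 0 0 -1; 0 0.0005 -0.021 0 0 0 -1; 0 0.0005 -0.023 0 0 0 -1; 0 0.0005 -0.025 0 0 0 -1; 0 0.0005 -0.0265 0 0 0 -1; 0 0.0005 -0.0265 0 0 0 -1; 0 0.0005 -0.0265 0 0 0 -1"

```text
t: 33.2
position: [0.594, 0.1862, 0.1233]
orientation: [0.0, 0.515, 0.857, 0.0]
force: [-0.2, -0.6, -1.1]
gripper_width: 0.0465
grip_force: 25.0
```

Emit:
drive_tool:
  steps: "0 0 -0.0005 0 0 0 -1; 0 0 -0.001 0 0 0 -1; 0 0 -0.001 0 0 0 -1; 0 0 -0.001 0 0 0 0.2; 0 0 -0.001 0 0 0 0.6; 0 0 -0.001 0 0 0 1; 0 0 -0.001 0 0 0 1; 0 0 -0.001 0 0 0 1; 0 0 0.02 0 0 0 1; 0 0 0.05 0 0 0 1; 0 0 0.08 0 0 0 1; 0 0 0.12 0 0 0 1; 0.02 -0.06 0.14 0 0 0 1; 0.035 -0.1 0.14 0 0 0 1; 0.035 -0.1 0.14 0 0 0 1; 0.035 -0.1 0.14 0 0 0 1; 0.035 -0.1 0.14 0 0 0 1"

```text
t: 34.9
position: [0.6283, 0.0868, 0.2624]
orientation: [-0.001, 0.515, 0.857, -0.0]
force: [-0.6, 0.4, 0.2]
gripper_width: 0.0878
grip_force: 0.0
```

```bash
python3 -c "
from h import *
snap('wrist','w13');snap('scene','s13');s=status.observe();print(s['t'],s['position'],s['force'],s['gripper_width'])
p=proj('w13',[.5933,.187,.138]);print(p)
a=cv2.imread('pics/w13.png')
m=np.hstack([cv2.resize(a[:192,156:356],(400,384)),cv2.resize(cv2.imread('pics/s13.png')[70:180,185:299],(400,384),interpolation=cv2.INTER_CUBIC)])
cv2.circle(m,(int((p[0]-156)*2),int(p[1]*2)),3,(0,0,255),-1)
cv2.imwrite('pics/m11.png',m)"
```

```text
35.0 [0.62811623 0.08748196 0.26235303] [-0.21184055  0.03639449  0.16950388] 0.08794880527312793
[273.04877202  61.40098247]
```

View pics/m11.png

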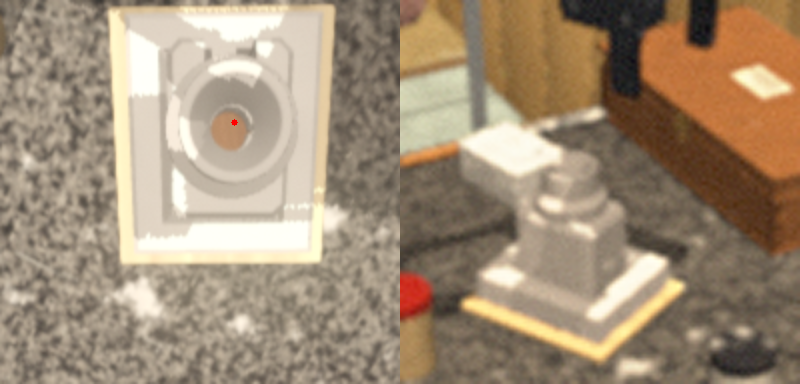

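The collar sits upright over the neck: its rim centre is at crop (238,120) against a predicted (234,123), about 2 mm off with an 8 mm tolerance. Handing in.

```bash
python3 -c "
from rig import finish_job
print(finish_job())"
```

```text
the job is handed in; nothing more can be done
None
```

The mould is closed on its bed: core on the boss, grooved half at the key end and plain half opposite, collar over the neck. All of it looks home and upright in the last pictures. I handed the job in about 35 s into the 120 s limit and got no verdict back.

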